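# Open the parcel cage

### The arm

A 7-joint arm with a two-finger parallel gripper is mounted at the origin on the work surface. World frame = base frame: x ahead of the robot, y to its left, z up, the work surface at z = 0. Lengths are in mm, angles in degrees, forces in N, time in s.
With the tool pointing down it reaches from about 400 to 925 mm from the base axis. Payload 4.1 kg.
Tool frame: the origin (TCP) lies where the fingers leave the gripper's body, on its centre line; the fingertips stand 73 mm ahead of it and the grasp point (between the pads) lies manip.hold_point_z ahead of it (manip.hold_point_z is the distance from the TCP to the grasp point, in mm); z points along the fingers, x is the direction in which the jaws open and shut, and the axes are right-handed (so a half turn about z gives the same grasp; the last joint's range is limited). The gripper opens to 85 mm and grips with 20 to 120 N. Pads are 22 mm wide; open, the fingers measure 114 mm over their backs; the gripper's body (76 mm by 85 mm) begins 54 mm behind the grasp point. The pads swing forward as they close: fully open they stand 13 mm farther back than shut.
Start: joints at [-5.672, 22.827, 2.584, 88.041, -1.071, 69.15, -2.905], TCP at [650.025, 0.031, 303.947] pointing down, gripper open.
Joint ranges: [-161.44, 161.44], [-28.35, 127.94], [-78.24, 83.42], [0, 140.83], [-78.03, 258.03], [13.02, 114.36], [-168.23, 168.23]. Speed limits (degrees/s): [147.25, 147.25, 180, 180, 180, 180, 180].

### API

Orientations are given as a 3x3 rotation matrix whose columns are the frame's x, y, z axes.
In Python, from bench import manip gives the robot as it stands.
- The arm moves only by the tool carry_out, never from a script. Its argument "steps" is a list of rows, each a list of 7 numbers: the turn, a rotation vector about the tool's x, y, z in degrees, then the shift along the tool's x, y, z in cm, then the closure, from 0 (fully open) to 1 (shut). A call has 1 to 5 rows; each row shifts and turns the commanded pose from where the row before left it, along the tool's axes as they then stand; what a row does not reach is not made up. A row lasts 1/10 s, in which the tool goes at most 50 mm and 8.59 degrees, less where a joint would pass 70% of its speed; a pose out of reach is approached as far as the arm can. A call with a gripper value outside its range is refused whole. The fingers move at their own pace and stop on an object; "newtons" is the grip in N (left out, the last holds). Time passes only in rows, so rows that do not move let the fingers close. It gives the time, the measured TCP pose, the force and the opening at its end, in the units of the state.
- manip.get_obs(): the state, without advancing time (a new reading comes with each control period).
- manip.snapshot(name): name is "scene" or "side" or "wrist"; returns (picture, depth): 400x640x3 uint8, blue, green, red; 400x640 float32, mm along the optical axis (not along the pixel's ray), 0 where there is no reading.
- manip.camera_info(name): a dict with "K" (3x3 intrinsics, pixels), "distortion" ([k1, k2, p1, p2, k3] as OpenCV has them; the pictures are not rectified), "extrinsics" (4x4, takes a point from camera to world coordinates); the wrist camera has in their place "tool_from_camera" (4x4, takes a point from camera to tool coordinates, whose origin is the TCP and whose axes are the tool frame's). Camera axes: x right, y up, looking along -z (the intrinsics and any distortion apply to the point x, -y, -z); pixel columns grow to the right and rows downward; lengths in mm; the calibration is good to about 2 mm. A picture is of the moment at which its call begins: read the wrist's pose just before it. camera_info takes no time and is no camera call.
- manip.sign_off(): hands the job in, once; it reports no verdict.
The state is a dict: "time_s": time; "joint_positions": joint angles; "qvel": joint speeds; "joint_torque": joint torques, N m; "tcp_pos": TCP position; "eef_rot": TCP orientation; "force": force on the tool from outside, world axes, zero at the start; "moment": the same for the moment, N m; "gripper_width": finger opening in mm.
Only numpy, scipy, OpenCV 4.12 (cv2) and the standard library are available. Lean on these libraries where they do the work, as an engineer would, in place of code of your own. Each camera call takes 0.05 s, during which the arm holds its last target. There are 200 camera calls.

### The job

Open the gate of the small wire parcel cage on the counter so that the parcels can be taken out: press its thumb lever down until the latch bar is right out of the catch, draw the gate out, swing it wide open, about square to the cage front or a little farther, and leave it standing there with the latch hanging free. Be gentle: feel for the end of the lever's travel rather than leaning on it, do not drag the gate against a bar that is still caught, do not fling the gate, and leave the other things where they are.

Things in the scene. Friction and masses are not known exactly. Their poses are not given: they have to be found in the camera images.
- cage: open-topped grey steel wire parcel cage fixed to the counter, 300 wide, 220 deep, 172 high. Origin: on the counter top, straight under the gate's hinge axis. Its x axis points into the cage (level, away from the person who stands at the gate), z up; the closed gate runs from the origin along -y
- hinge (a point): point on the gate's vertical hinge axis, 155 above the counter, level with the thumb pad at rest
- gate (a joint): gate angle in rad: 0 shut, grows as the free end swings out of the front of the cage (towards cage -x); 1.57 is square to the cage front, hard stop at 1.85. The gate is a wire-filled tube frame 12 thick, 245 long, from 24 to 171 above the counter, 0.7 kg. The hinge has slight friction (0.06 N m): the gate stays where it is left
- latch (a joint): angle of the latch in rad: 0 bar level (it falls back to this by its own weight), grows as the thumb pad goes down and the bar rises; at most 0.5. Pushing the pad down takes about 1 to 2 N while the bar travels; at the end of the travel the bar meets a sprung rubber bump: a step of about 4 N on the pad, then about 8 N for each further mm. Above 14 N on the pad or its lip the lever bends
- bar: steel latch bar, 8 thick, 12 high, one piece with the thumb lever; origin at the latch's pivot on the front of the gate, 180 from the hinge axis, 155 above the counter. It reaches 102 from the pivot, past the free end of the gate, into the keeper on the post
- thumb: thumb lever: flat steel pad 48 (out from the gate) x 42 (along the gate), 4 thick, in front of the gate near its top. Origin: middle of the pad's top face, 70 from the pivot towards the hinge, 110 from the hinge axis, 40 in front of the gate's mid plane. Axes: x towards the gate, y along it to the hinge, z up; it tips with the latch and turns with the gate
- lip (a point): middle of the upper edge of the thumb pad's outer edge, which is turned up into a lip 14 high, 42 long, 5 thick, 22 to 27 in front of the pad's middle: a fingertip that presses the pad down can also pull the gate by this lip. Between gate and lip 55 is free
- post: fixed square latch post, 18 x 18, 230 high, at the free end of the gate, 274 from the hinge; origin at its foot. It carries the keeper, an upright steel lip in front of the bar, about 2 of play. Lifted over it, the bar is out of the keeper from a gate angle of 0.08
- catch (a point): point on the post beside the keeper, 155 up. The keeper's height is altered from day to day and not measured: the bar must rise 4 to 26 there (the pad go down 3 to 22) to clear the keeper's lip. The rubber bump is fixed to the keeper, 2 above the bar that just clears: a bar pressed against the bump is clear of the lip; short of that it may still be caught
- parcel_a: loose carton 90 x 80 x 80 standing in the cage, 0.25 kg; origin under its middle
- parcel_b: loose carton 100 x 90 x 55 standing in the cage, 0.25 kg; origin under its middle
- parcel_c: loose carton 130 x 100 x 90 standing on the counter beside the hinge side of the cage, 0.4 kg; origin under its middle
- tape: loose roll of brown tape, 96 across, 45 high, lying flat beyond the latch-post side of the cage; origin under its middle
- stapler: loose black stapler 130 long, 45 high, on the counter; origin under its middle
- scanner: loose hand-held code scanner, 120 long, 35 high, on the counter; origin under its handle
- phone: loose black phone 150 x 72 x 9, lying on the counter; origin under its middle

How it is judged (in metres and radians):
On the way, in this order (a step that is already met when the one before it is completed fails the run):
1. the thumb lever is pressed down by the fingers and the bar is lifted (value of joint latch above 0.04 rad and value of joint gate below 0.06 rad and contact force between the fingers and thumb above 0.3 N), for 0.1 s.
2. the gate is drawn out of the catch (value of joint gate above 0.12 rad), for 0.1 s.
At the end, for the whole second after the job is handed in: the gate stands open at 1.35 to 1.84 rad, at rest (under 0.05 rad/s), and the latch has dropped back level (under 0.05 rad) (value of joint gate between 1.35 and 1.84 rad and value of joint latch below 0.05 rad and velocity of joint gate between -0.05 and 0.05 rad/s); the robot touches nothing.
It fails at once if the thumb lever is pressed or pulled with more than 14 N (contact force between anything else and thumb above 14 N).
It fails at once if the latch bar is forced against the keeper or its bump with more than 15 N (contact force between bar and post above 15 N).
It fails at once if the gate is flung faster than 1.5 rad/s (velocity of joint gate above 1.5 rad/s or velocity of joint gate below -1.5 rad/s).
It fails at once if one of the other things is moved by more than 25 mm (distance of any of parcel_a, parcel_b, parcel_c, tape, stapler, scanner, phone from where it was at the start of the episode above 0.025 m).
It also fails if it takes over 72 s, if anything falls off the work surface, if the arm or the gripper's body presses on something with over 40 N, if the wrist force passes 120 N, or if a joint passes its speed limit or range.

## Working session

There is one attempt and no reset: what is moved stays moved. The work goes in short steps, Python scripts to look and compute and a tool call to move; the robot and the scene stay as the last step left them, time stands still between calls to the robot, and variables do not carry over. Pictures are saved under pics/ and viewed, on a budget of 10 in all, crops included, one or two more only if the job needs it, and the job is handed in when it is done.

Besides the shell and the picture viewer there is one more tool, called as name(argument=value, ...) on one line, values as JSON. carry_out: Moves the arm, as the interface text tells. Its arguments: {"type":"object","properties":{"steps":{"type":"array"},"newtons":{"type":"number"}},"required":["steps"]}

```bash
mkdir -p pics
cat > h.py <<'E'
import numpy as np, cv2
from bench import manip
def cloud(name):
    ob=manip.get_obs(); im,d=manip.snapshot(name); c=manip.camera_info(name)
    K=np.array(c["K"]);D=np.array(c["distortion"],float)
    v,u=np.mgrid[:400,:640]
    p=cv2.undistortPoints(np.stack([u,v],-1).reshape(-1,1,2).astype(np.float64),K,D).reshape(400,640,2)
    P=np.stack([p[...,0]*d,-p[...,1]*d,-d,np.ones_like(d)],-1)
    if "extrinsics" in c: T=np.array(c["extrinsics"])
    else:
        W=np.eye(4);W[:3,:3]=ob["eef_rot"];W[:3,3]=ob["tcp_pos"];T=W@np.array(c["tool_from_camera"])
    W=(P@T.T)[...,:3]; W[d==0]=np.nan
    return im,W
E
python3 - <<'E'
from h import *
for n in("scene","side"):
    im,W=cloud(n); cv2.imwrite(f"pics/{n}0.png",im); np.savez(f"{n}0.npz",im=im,W=W)
o=manip.get_obs();print(o["time_s"],o["eef_rot"],o["force"],manip.hold_point_z)
E
```

```text
0.1 [[ 9.99998492e-01  1.23719645e-04 -1.73216273e-03]
 [ 1.23537006e-04 -9.99999987e-01 -1.05546501e-04]
 [-1.73217576e-03  1.05332356e-04 -9.99998494e-01]] [ 0.33223894  0.52053213 -0.02384817] 53.900000000000006
```

View pics/scene0.png

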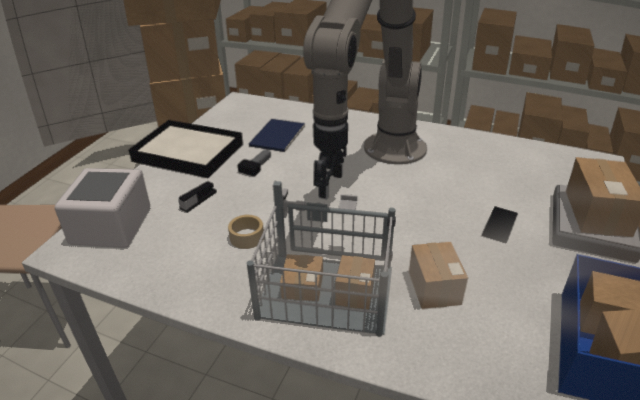

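View pics/side0.png

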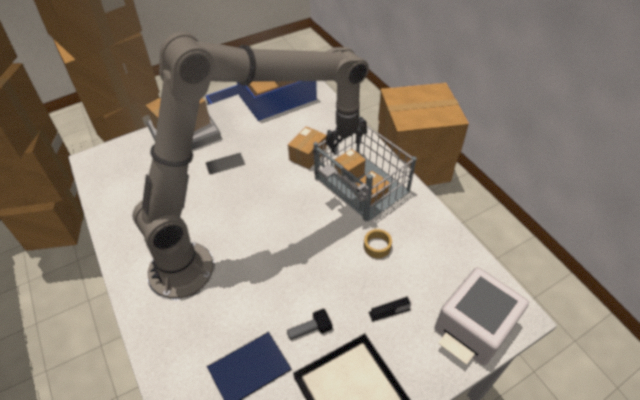

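The scene view shows the gate facing the robot: the tall latch post is at (279,190), the hinge end at (392,212), and the pad is near (348,198). The side view shows the cage at (365,170), with the gripper near the gate.

```bash
python3 - <<'E'
from h import *
im,W=cloud("wrist"); cv2.imwrite("pics/w0.png",im); np.savez("w0.npz",im=im,W=W)
for n in("scene0","side0","w0"):
    z=np.load(n+".npz");W=z["W"]
    print(n)
    for lo,hi in((215,245),(160,185),(140,160)):
        m=(W[...,2]>lo)&(W[...,2]<hi)&(W[...,0]>450)&(W[...,0]<1000)&(abs(W[...,1])<350)
        v,u=np.nonzero(m); P=W[m]
        k=np.random.default_rng(0).permutation(len(P))[:14]
        print(lo,len(P)); 
        for i in k: print((u[i],v[i]),P[i].round())
# post top
z=np.load("scene0.npz");W=z["W"];print(W[184:192:2,274:286:2].round().tolist())
E
python3 -c "
import cv2;i=cv2.imread('pics/scene0.png')[170:340,230:420];cv2.imwrite('pics/s_crop.png',cv2.resize(i,None,fx=4,fy=3.5,interpolation=2))"
```

```text
scene0
215 84
(np.int64(273), np.int64(183)) [ 663. -139.  230.]
(np.int64(274), np.int64(182)) [ 657. -140.  230.]
(np.int64(280), np.int64(181)) [ 651. -127.  231.]
(np.int64(281), np.int64(185)) [ 651. -125.  221.]
(np.int64(274), np.int64(181)) [ 653. -142.  229.]
(np.int64(273), np.int64(189)) [ 669. -137.  218.]
(np.int64(277), np.int64(185)) [ 664. -129.  228.]
(np.int64(280), np.int64(182)) [ 648. -128.  226.]
(np.int64(273), np.int64(184)) [ 663. -140.  227.]
(np.int64(274), np.int64(189)) [ 665. -137.  215.]
(np.int64(273), np.int64(186)) [ 666. -138.  224.]
(np.int64(278), np.int64(181)) [ 647. -134.  227.]
(np.int64(273), np.int64(187)) [ 663. -140.  219.]
(np.int64(277), np.int64(182)) [ 655. -132.  230.]
160 1703
(np.int64(390), np.int64(232)) [669. 151. 168.]
(np.int64(270), np.int64(214)) [ 702. -133.  168.]
(np.int64(303), np.int64(272)) [853.  15. 163.]
(np.int64(354), np.int64(211)) [626.  51. 171.]
(np.int64(390), np.int64(226)) [648. 145. 168.]
(np.int64(283), np.int64(268)) [862. -25. 169.]
(np.int64(251), np.int64(266)) [880. -91. 169.]
(np.int64(385), np.int64
[... 5051 characters left out ...]
int64(152)) [593.  42. 153.]
(np.int64(266), np.int64(150)) [608.  44. 154.]
(np.int64(226), np.int64(175)) [577.  25. 156.]
[[[666.0, -135.0, 230.0], [665.0, -130.0, 231.0], [660.0, -128.0, 229.0], [655.0, -125.0, 226.0], [348.0, -276.0, 0.0], [346.0, -270.0, 0.0]], [[667.0, -135.0, 225.0], [666.0, -130.0, 226.0], [668.0, -124.0, 229.0], [660.0, -123.0, 224.0], [360.0, -270.0, 2.0], [357.0, -265.0, 0.0]], [[664.0, -137.0, 218.0], [668.0, -130.0, 221.0], [661.0, -128.0, 218.0], [658.0, -124.0, 217.0], [367.0, -267.0, -1.0], [620.0, -133.0, 190.0]], [[663.0, -138.0, 211.0], [663.0, -133.0, 212.0], [666.0, -126.0, 215.0], [658.0, -124.0, 211.0], [629.0, -134.0, 190.0], [630.0, -128.0, 192.0]]]
```

View pics/w0.png

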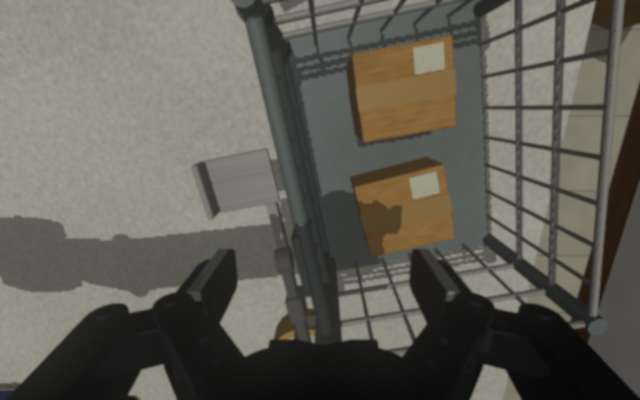

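View pics/s_crop.png

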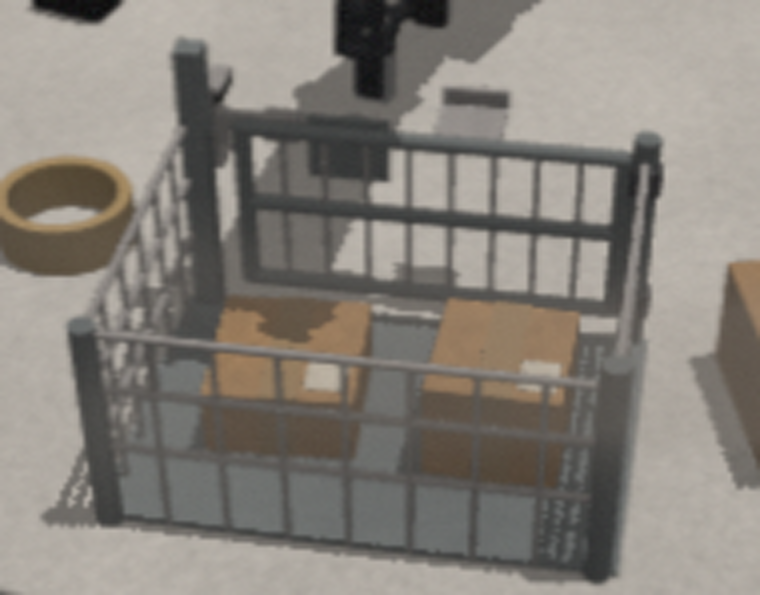

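The wrist view shows the pad at (235,182), its lip at (205,188), the gate rail from (250,0) to (325,340), and the bar at (290,260). The crop shows the keeper in front of the post at (220,110).

Run:
```python
from h import *
z=np.load("w0.npz");W=z["W"]; 
v,u=np.mgrid[:400,:640]
uc=255+(v-20)*0.22
m=(abs(W[...,2]-170)<6)&(v<320)&(abs(W[...,0]-(632-0.16*W[...,1]))<22)
P=W[m];print(len(P))
l=cv2.fitLine(P[:,:2].astype(np.float32),cv2.DIST_HUBER,0,.01,.01).ravel();print("rail",l,np.median(P[:,2]))
d=l[:2]*(1 if l[1]>0 else -1);n=np.array([d[1],-d[0]]) # toward +x
print("yaw of into-cage",np.degrees(np.arctan2(n[1],n[0])))
r=(W[...,:2]-l[2:])
s=r@d;t=r@n
print("perp spread",np.percentile(t[m],[2,50,98]))
# pad
q=(u>185)&(u<285)&(v>140)&(v<225)&(W[...,2]>148)
pl=q&(W[...,2]<160)&(t<-14)&(t>-55); li=q&(W[...,2]>163)&(t<-50)
for k,M in(("pad",pl),("lip",li)):
    A=W[M];print(k,len(A),"s",np.percentile(s[M],[2,50,98]),"t",np.percentile(t[M],[2,50,98]),"z",np.percentile(A[:,2],[5,50,95]))
    rc=cv2.minAreaRect(A[:,:2].astype(np.float32));print(rc)
S=np.load("scene0.npz");Ws=S["W"];mm=(Ws[...,2]>222)&(Ws[...,2]<236)&(Ws[...,0]>640)&(Ws[...,0]<680)&(Ws[...,1]<-115)&(Ws[...,1]>-150)
print("post",Ws[mm].mean(0), (Ws[mm].mean(0)[:2]-l[2:])@d,(Ws[mm].mean(0)[:2]-l[2:])@n)
```

```text
5872
rail [ 1.7567368e-01 -9.8444843e-01  6.2456323e+02  3.4692013e+01] 169.6595976260666
yaw of into-cage 10.117866
perp spread [-7.88326765e+00  3.69008024e-03  6.42370498e+00]
pad 3170 s [-42.38618338  -8.43777125  12.72493571] t [-54.08526042 -32.50334365 -14.99483429] z [152.42699436 154.39410177 155.50191913]
((593.559814453125, 11.467569351196289), (40.785789489746094, 62.08711242675781), 10.247329711914062)
lip 505 s [-27.3050881  -6.9974145  11.8277678] t [-66.31041021 -62.91531031 -61.30219954] z [163.77708194 167.70290634 169.02494203]
((563.2340698242188, 15.74862289428711), (5.599093914031982, 41.37970733642578), 12.304306983947754)
post [ 660.53213262 -131.65453451  228.2571424 ] -170.07838681363444 6.18681756113177
```

carry_out(steps=[[0, 0, 0, -2.3, -0.8, 0, 1], [0, 0, 0, -2.3, -0.8, 0, 1], [0, 0, 0, -2.35, -0.8, 0, 1], [0, 0, -8.34, 0, 0, 0, 1], [0, 0, -8.34, 0, 0, 0, 1]], newtons=40)

```text
time_s: 0.65
tcp_pos: [579.7, 24.5, 303.9]
eef_rot: [[0.956, 0.294, -0.0], [0.294, -0.956, -0.0], [-0.0, -0.0, -1.0]]
force: [-0.3, -0.7, -0.2]
gripper_width: 12.5
```

carry_out(steps=[[0, 0, -8.34, 0, 0, 0, 1], [0, 0, -8.34, 0, 0, 0, 1], [0, 0, -8.34, 0, 0, 0, 1], [0, 0, -8.34, 0, 0, 0, 1], [0, 0, -8.34, 0, 0, 0, 1]])

```text
time_s: 1.15
tcp_pos: [580.3, 24.0, 303.6]
eef_rot: [[0.519, 0.855, -0.001], [0.855, -0.519, -0.0], [-0.0, -0.0, -1.0]]
force: [1.3, -0.5, 0.5]
gripper_width: 0.0
```

carry_out(steps=[[0, 0, -8.34, 0, 0, 0, 1], [0, 0, -8.34, 0, 0, 0, 1], [0, 0, -8.34, 0, 0, 0, 1], [0, 0, -8.34, 0, 0, 0, 1], [0, 0, -8.34, 0, 0, 0, 1]])

```text
time_s: 1.65
tcp_pos: [580.3, 23.9, 303.6]
eef_rot: [[-0.181, 0.983, -0.001], [0.983, 0.181, -0.0], [0.0, -0.001, -1.0]]
force: [-0.6, -0.7, -0.1]
gripper_width: -0.2
```

carry_out(steps=[[0, 0, 0, 0, 0, 2, 1], [0, 0, 0, 0, 0, 2, 1], [0, 0, 0, 0, 0, 0, 1], [0, 0, 0, 0, 0, 0, 1]])

```text
time_s: 2.05
tcp_pos: [580.4, 24.0, 263.9]
eef_rot: [[-0.175, 0.985, -0.001], [0.985, 0.175, -0.0], [0.0, -0.001, -1.0]]
force: [0.6, 0.7, 0.5]
gripper_width: -0.2
```

Run:
```python
from h import *
im,W=cloud("wrist"); cv2.imwrite("pics/w1.png",im); np.savez("w1.npz",im=im,W=W)
```

```text
(no output)
```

View pics/w1.png

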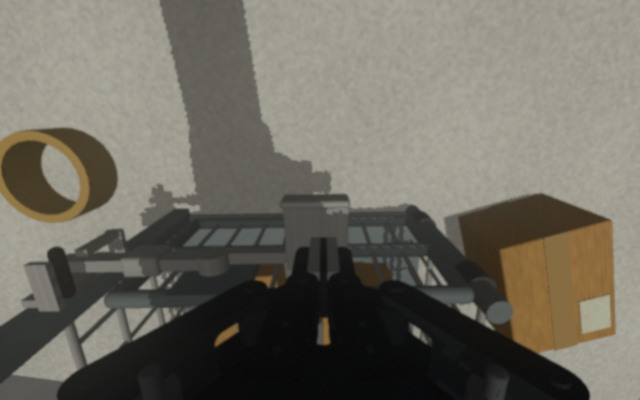

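The pad and lip are at (315,215), with the closed fingertips just over them. The post and keeper are at (50,280), and nothing is in the way.

carry_out(steps=[[0, 0, 0, 0, 0, 1.5, 1], [0, 0, 0, 0, 0, 1.0, 1], [0, 0, 0, 0, 0, 0.5, 1], [0, 0, 0, 0, 0, 0, 1], [0, 0, 0, 0, 0, 0, 1]])

```text
time_s: 2.6
tcp_pos: [580.8, 24.1, 234.4]
eef_rot: [[-0.175, 0.985, 0.001], [0.985, 0.175, 0.0], [-0.0, 0.001, -1.0]]
force: [-0.0, -0.3, -0.2]
gripper_width: 0.2
```

carry_out(steps=[[0, 0, 0, 0, 0, 0.2, 1], [0, 0, 0, 0, 0, 0.2, 1], [0, 0, 0, 0, 0, 0.2, 1], [0, 0, 0, 0, 0, 0, 1], [0, 0, 0, 0, 0, 0, 1]])

```text
time_s: 3.1
tcp_pos: [580.5, 24.0, 227.9]
eef_rot: [[-0.175, 0.985, 0.0], [0.985, 0.175, -0.0], [-0.0, 0.0, -1.0]]
force: [0.3, -0.2, -0.8]
gripper_width: 0.4
```

carry_out(steps=[[0, 0, 0, 0, 0, 0.1, 1], [0, 0, 0, 0, 0, 0.1, 1], [0, 0, 0, 0, 0, 0, 1], [0, 0, 0, 0, 0, 0, 1]])

```text
time_s: 3.5
tcp_pos: [580.6, 24.0, 226.0]
eef_rot: [[-0.175, 0.985, 0.0], [0.985, 0.175, -0.0], [-0.0, 0.0, -1.0]]
force: [-0.8, -0.3, 1.9]
gripper_width: -0.1
```

Run:
```python
from h import *
z=np.load("w1.npz");W=z["W"];im=z["im"]
for y in range(244,312,4): print(y,[(x,*W[y,x].round().astype(int)) if np.isfinite(W[y,x,0]) else x for x in (30,37,44,51,58,65,72,80)])
cv2.imwrite("pics/k.png",cv2.resize(im[225:325,0:130],None,fx=6,fy=6,interpolation=2))
```

```text
244 [(30, np.int64(729), np.int64(-319), np.int64(-1)), (37, np.int64(727), np.int64(-310), np.int64(0)), (44, np.int64(726), np.int64(-302), np.int64(-1)), (51, np.int64(724), np.int64(-293), np.int64(0)), (58, np.int64(723), np.int64(-285), np.int64(-1)), (65, np.int64(723), np.int64(-277), np.int64(-2)), (72, np.int64(720), np.int64(-267), np.int64(0)), (80, np.int64(719), np.int64(-258), np.int64(-1))]
248 [(30, np.int64(735), np.int64(-320), np.int64(-1)), (37, np.int64(733), np.int64(-311), np.int64(0)), (44, np.int64(732), np.int64(-303), np.int64(-1)), (51, np.int64(612), np.int64(-132), np.int64(177)), (58, np.int64(612), np.int64(-128), np.int64(177)), (65, np.int64(728), np.int64(-277), np.int64(-1)), (72, np.int64(726), np.int64(-268), np.int64(-1)), (80, np.int64(624), np.int64(-133), np.int64(155))]
252 [(30, np.int64(741), np.int64(-320), np.int64(0)), (37, np.int64(739), np.int64(-311), np.int64(0)), (44, np.int64(737), np.int64(-303), np.int64(0)), (51, np.int64(612), np.int64(-129), np.int64(181)), (58, np.int64(613), np.int64(-127), np.int64(178)), (65, np.int64(73
[... 5320 characters left out ...]
9), np.int64(188)), (51, np.int64(641), np.int64(-125), np.int64(188)), (58, np.int64(641), np.int64(-121), np.int64(188)), (65, np.int64(649), np.int64(-125), np.int64(179)), (72, np.int64(652), np.int64(-125), np.int64(174)), (80, np.int64(656), np.int64(-125), np.int64(168))]
308 [(30, np.int64(649), np.int64(-140), np.int64(186)), (37, np.int64(648), np.int64(-136), np.int64(186)), (44, np.int64(646), np.int64(-130), np.int64(187)), (51, np.int64(645), np.int64(-126), np.int64(188)), (58, np.int64(644), np.int64(-121), np.int64(188)), (65, np.int64(651), np.int64(-125), np.int64(179)), (72, np.int64(655), np.int64(-125), np.int64(174)), (80, np.int64(660), np.int64(-125), np.int64(168))]
```

View pics/k.png

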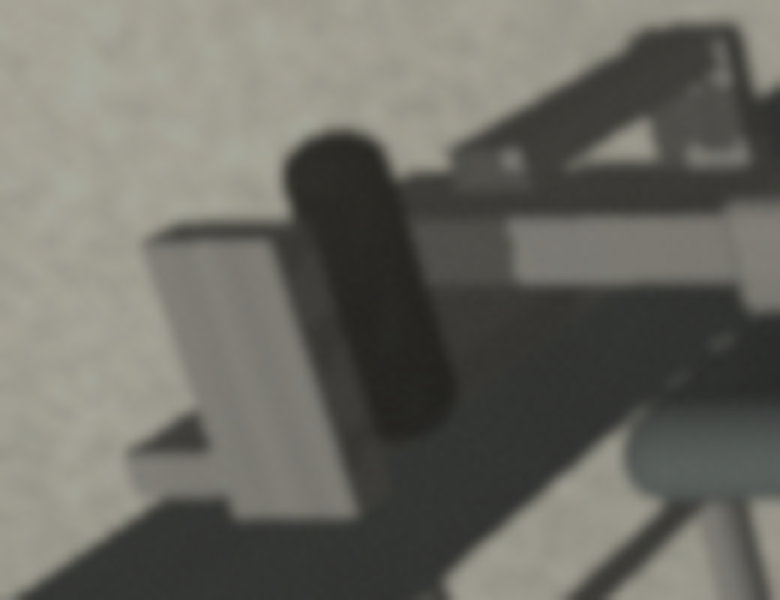

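The dark round bump is at about (370,285) in the crop, its top near z=180, so I expect to meet it after roughly 5–8 mm of pad travel. I'll feel for it in small steps.

carry_out(steps=[[0, 0, 0, 0, 0, 0.07, 1], [0, 0, 0, 0, 0, 0, 1], [0, 0, 0, 0, 0, 0, 1]])

```text
time_s: 3.8
tcp_pos: [580.6, 24.0, 225.3]
eef_rot: [[-0.175, 0.985, 0.0], [0.985, 0.175, -0.0], [-0.0, 0.0, -1.0]]
force: [0.9, 0.5, 1.3]
gripper_width: -0.0
```

carry_out(steps=[[0, 0, 0, 0, 0, 0.05, 1], [0, 0, 0, 0, 0, 0, 1], [0, 0, 0, 0, 0, 0, 1]])

```text
time_s: 4.1
tcp_pos: [580.6, 24.0, 224.7]
eef_rot: [[-0.175, 0.985, 0.0], [0.985, 0.175, -0.0], [-0.0, 0.0, -1.0]]
force: [0.2, -0.6, 1.1]
gripper_width: 0.1
```

carry_out(steps=[[0, 0, 0, 0, 0, 0.06, 1], [0, 0, 0, 0, 0, 0, 1], [0, 0, 0, 0, 0, 0, 1]])

```text
time_s: 4.4
tcp_pos: [580.6, 24.0, 224.1]
eef_rot: [[-0.175, 0.985, 0.0], [0.985, 0.175, -0.0], [-0.0, 0.0, -1.0]]
force: [-0.6, -0.8, 1.0]
gripper_width: -0.2
```

carry_out(steps=[[0, 0, 0, 0, 0, 0.07, 1], [0, 0, 0, 0, 0, 0, 1], [0, 0, 0, 0, 0, 0, 1]])

```text
time_s: 4.7
tcp_pos: [580.5, 24.0, 223.4]
eef_rot: [[-0.175, 0.985, 0.0], [0.985, 0.175, -0.0], [-0.0, 0.0, -1.0]]
force: [0.0, -0.3, 0.9]
gripper_width: -0.0
```

carry_out(steps=[[0, 0, 0, 0, 0, 0.07, 1], [0, 0, 0, 0, 0, 0, 1], [0, 0, 0, 0, 0, 0, 1]])

```text
time_s: 5.0
tcp_pos: [580.5, 23.9, 222.7]
eef_rot: [[-0.175, 0.985, 0.0], [0.985, 0.175, -0.0], [-0.0, -0.0, -1.0]]
force: [0.1, -1.3, 0.2]
gripper_width: -0.1
```

carry_out(steps=[[0, 0, 0, 0, 0, 0.07, 1], [0, 0, 0, 0, 0, 0, 1], [0, 0, 0, 0, 0, 0, 1]])

```text
time_s: 5.3
tcp_pos: [580.5, 24.0, 222.0]
eef_rot: [[-0.175, 0.985, -0.0], [0.985, 0.175, -0.0], [0.0, -0.0, -1.0]]
force: [0.5, -0.8, 1.3]
gripper_width: -0.2
```

carry_out(steps=[[0, 0, 0, 0, 0, 0.07, 1], [0, 0, 0, 0, 0, 0, 1], [0, 0, 0, 0, 0, 0, 1]])

```text
time_s: 5.6
tcp_pos: [580.5, 24.0, 221.3]
eef_rot: [[-0.175, 0.985, -0.0], [0.985, 0.175, -0.0], [-0.0, -0.0, -1.0]]
force: [0.5, -0.4, 0.2]
gripper_width: 0.2
```

carry_out(steps=[[0, 0, 0, 0, 0, 0.07, 1], [0, 0, 0, 0, 0, 0, 1], [0, 0, 0, 0, 0, 0, 1]])

```text
time_s: 5.9
tcp_pos: [580.5, 24.1, 220.6]
eef_rot: [[-0.175, 0.985, -0.0], [0.985, 0.175, 0.0], [0.0, -0.0, -1.0]]
force: [-0.2, -0.4, 0.8]
gripper_width: 0.1
```

carry_out(steps=[[0, 0, 0, 0, 0, 0.07, 1], [0, 0, 0, 0, 0, 0, 1], [0, 0, 0, 0, 0, 0, 1]])

```text
time_s: 6.2
tcp_pos: [580.5, 24.1, 219.9]
eef_rot: [[-0.175, 0.985, -0.0], [0.985, 0.175, 0.0], [0.0, 0.0, -1.0]]
force: [1.7, -2.4, 1.4]
gripper_width: 0.4
```

carry_out(steps=[[0, 0, 0, 0, 0, 0.06, 1], [0, 0, 0, 0, 0, 0, 1], [0, 0, 0, 0, 0, 0, 1]])

```text
time_s: 6.5
tcp_pos: [580.5, 24.0, 219.3]
eef_rot: [[-0.175, 0.985, 0.0], [0.985, 0.175, 0.0], [0.0, 0.0, -1.0]]
force: [-0.4, -0.3, 1.9]
gripper_width: -0.2
```

carry_out(steps=[[0, 0, 0, 0, 0, 0.06, 1], [0, 0, 0, 0, 0, 0, 1], [0, 0, 0, 0, 0, 0, 1]])

```text
time_s: 6.8
tcp_pos: [580.6, 24.1, 218.7]
eef_rot: [[-0.175, 0.985, 0.0], [0.985, 0.175, 0.0], [0.0, 0.0, -1.0]]
force: [0.3, -0.7, 2.2]
gripper_width: 0.1
```

```bash
cat > f.py <<'E'
from h import *
F=[]
for i in range(5):
    im,W=cloud("wrist"); F.append(manip.get_obs()["force"])
cv2.imwrite("pics/wl.png",im);np.savez("wl.npz",im=im,W=W)
print("F",np.mean(F,0).round(2),np.std(F,0).round(2))
hx=np.array([606.6,135.6]);d=np.array([-.1757,.9844]);n=np.array([.9844,.1757])
r=W[...,:2]-hx;s=-r@d;t=r@n
for a in range(190,275,10):
    m=(abs(s-a)<4)&(t<-6)&(t>-32)&(W[...,2]>130)&(W[...,2]<215)
    if m.sum()>5: print(a,m.sum(),np.percentile(W[m][:,2],[10,50,90]).round(1),np.median(t[m]).round(1))
E
python3 f.py
```

```text
F [ 0.12 -0.66  1.32] [0.34 0.34 0.7 ]
190 441 [152.4 160.9 162.2] -24.5
200 764 [152.9 161.  164.1] -19.6
210 719 [155.1 163.9 167.1] -24.5
220 793 [153.  167.5 169.1] -26.9
230 794 [154.5 168.9 170.4] -26.8
240 374 [159.3 167.8 168.9] -23.4
250 519 [160.  168.6 170.2] -23.8
260 1071 [134.8 155.3 170.2] -26.5
270 367 [132.4 142.2 158.2] -28.5
```

carry_out(steps=[[0, 0, 0, 0, 0, 0.06, 1], [0, 0, 0, 0, 0, 0, 1], [0, 0, 0, 0, 0, 0, 1]])

```text
time_s: 7.35
tcp_pos: [580.6, 24.0, 218.1]
eef_rot: [[-0.175, 0.985, 0.0], [0.985, 0.175, 0.0], [-0.0, 0.0, -1.0]]
force: [-0.5, -0.4, 0.7]
gripper_width: -0.2
```

carry_out(steps=[[0, 0, 0, 0, 0, 0.06, 1], [0, 0, 0, 0, 0, 0, 1], [0, 0, 0, 0, 0, 0, 1]])

```text
time_s: 7.65
tcp_pos: [580.6, 24.0, 217.8]
eef_rot: [[-0.175, 0.985, 0.0], [0.985, 0.175, -0.0], [-0.0, 0.0, -1.0]]
force: [-0.9, -1.1, 4.7]
gripper_width: -0.3
```

carry_out(steps=[[0, 0, 0, 0, 0, 0.03, 1], [0, 0, 0, 0, 0, 0, 1], [0, 0, 0, 0, 0, 0, 1]])

```text
time_s: 7.95
tcp_pos: [580.6, 24.0, 217.7]
eef_rot: [[-0.175, 0.985, 0.0], [0.985, 0.175, -0.0], [-0.0, 0.0, -1.0]]
force: [-0.6, -0.1, 4.7]
gripper_width: -0.1
```

```bash
python3 f.py
```

```text
F [-1.22 -0.89  5.49] [0.5  0.28 0.56]
190 451 [152.7 161.  162.5] -24.7
200 738 [153.  161.2 164. ] -20.2
210 753 [155.1 164.2 167.7] -24.6
220 812 [153.8 168.1 169.8] -26.9
230 817 [155.4 169.4 171. ] -26.7
240 391 [160.4 168.6 169.6] -23.6
250 539 [160.9 169.5 171. ] -23.9
260 982 [134.2 153.1 169.7] -27.1
270 372 [132.3 140.3 157.5] -28.8
```

The bump is found: a step from about 1.3 N to 5.5 N. Next I'll draw out gently, keeping the press.

carry_out(steps=[[0, 0, 0, 0, -0.15, 0, 1], [0, 0, 0, 0, -0.15, 0, 1], [0, 0, 0, 0, -0.15, 0, 1], [0, 0, 0, 0, 0, 0, 1], [0, 0, 0, 0, 0, 0, 1]])

```text
time_s: 8.7
tcp_pos: [576.7, 23.8, 217.6]
eef_rot: [[-0.175, 0.984, 0.002], [0.984, 0.175, 0.001], [0.0, 0.002, -1.0]]
force: [2.2, 1.9, 3.7]
gripper_width: -0.0
```

carry_out(steps=[[0, 0, 0, 0, -0.1, 0, 1], [0, 0, 0, 0, -0.1, 0, 1], [0, 0, 0, 0, 0, 0, 1], [0, 0, 0, 0, 0, 0, 1]])

```text
time_s: 9.1
tcp_pos: [574.5, 23.2, 217.6]
eef_rot: [[-0.175, 0.985, 0.001], [0.985, 0.175, 0.0], [0.0, 0.001, -1.0]]
force: [3.8, 0.9, 5.1]
gripper_width: 0.3
```

carry_out(steps=[[0, 0, 0, 0, -0.1, 0, 1], [0, 0, 0, 0, -0.1, 0, 1], [0, 0, 0, 0, 0, 0, 1]])

```text
time_s: 9.4
tcp_pos: [572.9, 23.4, 217.6]
eef_rot: [[-0.175, 0.984, 0.002], [0.984, 0.175, 0.001], [0.001, 0.003, -1.0]]
force: [4.7, 1.9, 4.3]
gripper_width: 0.2
```

```bash
python3 f.py|head -1
```

```text
F [4.76 2.5  4.17] [0.35 0.1  0.29]
```

```bash
cat > g.py <<'E'
from h import *
im,W=cloud("scene"); cv2.imwrite("pics/sl.png",im)
# gate top rail: seen from scene camera
hx=np.array([606.6,135.6])
r=W[...,:2]-hx
ang0=np.degrees(np.arctan2(-.9844,.1757))
a=np.degrees(np.arctan2(r[...,1],r[...,0]));rho=np.hypot(*np.moveaxis(r,-1,0))
th=(ang0-a+180)%360-180
m=(abs(W[...,2]-169)<5)&(rho>150)&(rho<243)&(th>-9)&(th<115)
print("gate angle rad pct",np.radians(np.percentile(th[m],[5,25,50,75,95])).round(3),m.sum())
np.savez("gl.npz",im=im,W=W)
E
python3 g.py
python3 - <<'E'
from h import *
for f in("scene0.npz",):
    W=np.load(f)["W"];r=W[...,:2]-np.array([606.6,135.6]);a=np.degrees(np.arctan2(r[...,1],r[...,0]));rho=np.hypot(r[...,0],r[...,1]);th=(-79.88-a+180)%360-180
    m=(abs(W[...,2]-169)<5)&(rho>150)&(rho<243)&(th>-9)&(th<115);print("start",np.radians(np.percentile(th[m],[5,25,50,75,95])).round(3),m.sum())
E
```

```text
gate angle rad pct [-0.03  -0.017  0.006  0.066  0.119] 265
start [-0.045 -0.032 -0.018  0.01   0.074] 212
```

carry_out(steps=[[0, 0, 0.5, 0.04, -0.1, 0.02, 1], [0, 0, 0.5, 0.04, -0.1, 0, 1], [0, 0, 0, 0, 0, 0, 1]])

```text
time_s: 10.0
tcp_pos: [571.1, 23.9, 217.7]
eef_rot: [[-0.158, 0.987, 0.003], [0.987, 0.158, 0.001], [0.001, 0.003, -1.0]]
force: [4.7, 2.4, 4.4]
gripper_width: 0.3
```

```bash
python3 f.py|head -1;python3 g.py
```

```text
F [4.57 2.74 4.68] [0.65 0.59 0.28]
gate angle rad pct [-0.018  0.002  0.022  0.068  0.128] 262
```

The gate is moving (0.04 rad) at steady force, so the bar is free. I'll continue along the arc.

carry_out(steps=[[0, 0, 1.1, 0.08, -0.2, 0, 1], [0, 0, 1.1, 0.08, -0.2, 0, 1], [0, 0, 1.1, 0.08, -0.2, 0, 1], [0, 0, 0, 0, 0, 0, 1]])

```text
time_s: 10.7
tcp_pos: [563.6, 26.0, 217.0]
eef_rot: [[-0.101, 0.995, -0.0], [0.995, 0.101, 0.002], [0.002, 0.0, -1.0]]
force: [2.0, 4.6, 0.8]
gripper_width: 0.2
```

```bash
python3 f.py|head -1;python3 g.py
```

```text
F [1.52 2.35 0.96] [0.69 0.54 0.48]
gate angle rad pct [0.067 0.083 0.108 0.167 0.218] 247
```

carry_out(steps=[[0, 0, 2.3, 0.21, -0.42, 0, 1], [0, 0, 2.3, 0.21, -0.42, 0, 1], [0, 0, 2.3, 0.21, -0.42, 0, 1], [0, 0, 2.3, 0.21, -0.42, 0, 1], [0, 0, 2.3, 0.21, -0.42, 0, 1]])

```text
time_s: 11.5
tcp_pos: [542.2, 33.7, 216.6]
eef_rot: [[0.102, 0.995, -0.001], [0.995, -0.102, -0.001], [-0.001, -0.001, -1.0]]
force: [2.1, 2.0, 0.0]
gripper_width: -0.1
```

carry_out(steps=[[0, 0, 0, 0, 0, -0.4, 1], [0, 0, 0, 0, 0, -0.4, 1], [0, 0, 0, 0, 0, -0.4, 1], [0, 0, 0, 0, 0, -0.3, 1], [0, 0, 0, 0, 0, 0, 1]])

```text
time_s: 12.0
tcp_pos: [542.9, 34.1, 232.5]
eef_rot: [[0.1, 0.995, 0.001], [0.995, -0.1, -0.0], [-0.0, 0.001, -1.0]]
force: [-0.3, 0.2, -0.2]
gripper_width: -0.2
```

```bash
python3 f.py|head -1;python3 g.py
```

```text
F [-0.06  0.27  0.04] [0.25 0.47 0.69]
gate angle rad pct [0.269 0.284 0.3   0.327 0.406] 184
```

carry_out(steps=[[0, 0, 2.8, 0.26, -0.52, 0, 1], [0, 0, 2.8, 0.26, -0.52, 0, 1], [0, 0, 2.8, 0.26, -0.52, 0, 1], [0, 0, 2.8, 0.26, -0.52, 0, 1], [0, 0, 2.8, 0.26, -0.52, 0, 1]])

```text
time_s: 12.8
tcp_pos: [519.9, 52.3, 232.0]
eef_rot: [[0.339, 0.941, 0.001], [0.941, -0.339, -0.0], [0.0, 0.001, -1.0]]
force: [0.3, -0.6, -1.4]
gripper_width: 0.1
```

```bash
cat > p.py <<'E'
from h import *
o=manip.get_obs();R=np.array(o["eef_rot"]);p=np.array(o["tcp_pos"])[:2]-[606.6,135.6]
print("t",o["time_s"],"tool angle rad",np.pi*(100.12/180)-np.arctan2(R[1,0],R[0,0]),"finger in tool frame",p@R[:2,0],p@R[:2,1],o["joint_positions"],o["force"])
E
python3 p.py; python3 g.py
```

```text
t 12.8 tool angle rad 0.5228430990455684 finger in tool frame -107.7804723643371 -53.33054542665697 [ -2.70935962  14.02510984  -8.99929115 109.96591841   2.64490209
  56.15554188  57.24675817] [ 0.33224966 -0.59096187 -1.36938922]
gate angle rad pct [0.495 0.509 0.526 0.552 0.641] 166
```

carry_out(steps=[[0, 0, 2.9, 0.265, -0.52, 0, 1], [0, 0, 2.9, 0.265, -0.52, 0, 1], [0, 0, 2.9, 0.265, -0.52, 0, 1], [0, 0, 2.9, 0.265, -0.52, 0, 1], [0, 0, 2.9, 0.265, -0.52, 0, 1]])

```text
time_s: 13.35
tcp_pos: [502.0, 75.1, 232.0]
eef_rot: [[0.564, 0.826, 0.0], [0.826, -0.564, -0.001], [-0.0, 0.001, -1.0]]
force: [0.6, -1.0, -0.2]
gripper_width: -0.1
```

carry_out(steps=[[0, 0, 2.9, 0.265, -0.52, 0, 1], [0, 0, 2.9, 0.265, -0.52, 0, 1], [0, 0, 2.9, 0.265, -0.52, 0, 1], [0, 0, 2.9, 0.265, -0.52, 0, 1], [0, 0, 2.9, 0.265, -0.52, 0, 1]])

```text
time_s: 13.85
tcp_pos: [490.6, 101.9, 232.0]
eef_rot: [[0.752, 0.659, -0.0], [0.659, -0.752, -0.001], [-0.001, 0.0, -1.0]]
force: [0.4, -1.8, -0.4]
gripper_width: 0.2
```

```bash
python3 p.py; python3 g.py
```

```text
t 13.85 tool angle rad 1.0282923098135113 finger in tool frame -109.43314592834663 -51.08623092136568 [-10.29827933  11.91453405  -7.21717526 112.67558377   1.849796
  55.53277204  22.79407475] [ 0.4428948  -1.76340639 -0.39870854]
gate angle rad pct [0.987 0.999 1.015 1.042 1.127] 126
```

carry_out(steps=[[0, 0, 2.9, 0.28, -0.53, 0, 1], [0, 0, 2.9, 0.28, -0.53, 0, 1], [0, 0, 2.9, 0.28, -0.53, 0, 1], [0, 0, 2.9, 0.28, -0.53, 0, 1], [0, 0, 2.9, 0.28, -0.53, 0, 1]])

```text
time_s: 14.4
tcp_pos: [486.6, 131.5, 231.9]
eef_rot: [[0.893, 0.45, -0.0], [0.45, -0.893, -0.001], [-0.001, 0.0, -1.0]]
force: [-0.3, -0.4, -1.5]
gripper_width: -0.2
```

carry_out(steps=[[0, 0, 2.9, 0.28, -0.53, 0, 1], [0, 0, 2.9, 0.28, -0.53, 0, 1], [0, 0, 2.9, 0.28, -0.53, 0, 1], [0, 0, 2.9, 0.28, -0.53, 0, 1], [0, 0, 2.9, 0.28, -0.53, 0, 1]])

```text
time_s: 14.9
tcp_pos: [490.1, 161.2, 231.8]
eef_rot: [[0.977, 0.212, -0.001], [0.212, -0.977, -0.001], [-0.001, 0.001, -1.0]]
force: [0.8, -0.8, 0.9]
gripper_width: 0.1
```

carry_out(steps=[[0, 0, 2.0, 0.18, -0.36, 0, 1], [0, 0, 1.0, 0.09, -0.18, 0, 1], [0, 0, 0, 0, 0, 0, 1], [0, 0, 0, 0, 0.2, 0, 1], [0, 0, 0, 0, 0, 0, 1]])

```text
time_s: 15.4
tcp_pos: [492.2, 164.7, 232.0]
eef_rot: [[0.987, 0.161, 0.0], [0.161, -0.987, -0.0], [-0.0, 0.0, -1.0]]
force: [-0.5, 0.5, 0.4]
gripper_width: 0.2
```

```bash
python3 p.py; python3 g.py; python3 f.py | head -1
```

```text
t 15.4 tool angle rad 1.5856134748007917 finger in tool frame -108.236411483535 -47.200137910961196 [-18.76873244  13.60563972  -5.18156234 110.46395461   1.49502645
  56.00205983 -15.37089548] [-0.45786423  0.52763252  0.39876711]
gate angle rad pct [1.556 1.57  1.589 1.628 1.698] 97
F [-0.01 -0.01  0.  ] [0.27 0.64 0.51]
```

View pics/wl.png

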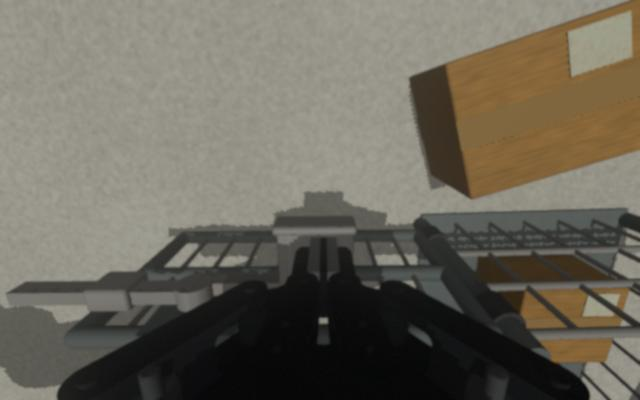

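The gate is square to the front. The fingers are at (322,250), clear of the lip at (315,225), and the bar lies level at (100,292). I'll lift straight up and check.

carry_out(steps=[[0, 0, 0, 0, 0, -1, 1], [0, 0, 0, 0, 0, -2, 1], [0, 0, 0, 0, 0, -3, 1], [0, 0, 0, 0, 0, -3, 1], [0, 0, 0, 0, 0, -2, 1]])

```text
time_s: 16.2
tcp_pos: [492.7, 165.7, 345.2]
eef_rot: [[0.987, 0.161, 0.004], [0.161, -0.987, 0.001], [0.004, -0.001, -1.0]]
force: [0.8, 0.3, -1.0]
gripper_width: 0.3
```

carry_out(steps=[[0, 0, 0, 0, 0, 0, 1], [0, 0, 0, 0, 0, 0, 1], [0, 0, 0, 0, 0, 0, 1], [0, 0, 0, 0, 0, 0, 1]])

```text
time_s: 16.6
tcp_pos: [491.5, 165.2, 340.8]
eef_rot: [[0.987, 0.161, -0.002], [0.161, -0.987, -0.001], [-0.002, 0.001, -1.0]]
force: [-0.6, 0.8, 0.9]
gripper_width: 0.0
```

```bash
python3 p.py; python3 g.py; python3 f.py | head -1
python3 - <<'E'
from h import *
# bar level check in open pose (wrist cloud)
W=np.load("wl.npz")["W"];th=1.59;a=np.radians(-79.88)-th
u=np.array([np.cos(a),np.sin(a)]);f=np.array([np.cos(a-np.pi/2),np.sin(a-np.pi/2)])
r=W[...,:2]-np.array([606.6,135.6]);s=r@u;t=r@f
for k in(100,120,240,260,270,278):
    m=(abs(s-k)<4)&(t>8)&(t<50)&(W[...,2]>130);print(k,m.sum(),np.percentile(W[m][:,2],[25,50,75,95]).round(1) if m.sum() else "")
E
```

```text
t 16.6 tool angle rad 1.5852774251300796 finger in tool frame -108.77790421828769 -47.80823470519267 [-18.70181871   7.91224081  -5.12492772 102.73949687   0.74858487
  69.51885779 -14.75151508] [-0.55884013  0.7579423   0.9372899 ]
gate angle rad pct [1.555 1.57  1.587 1.627 1.708] 93
F [0.16 0.22 0.3 ] [0.47 0.18 0.29]
100 327 [153.9 154.4 154.8 155.4]
120 314 [153.9 154.3 154.7 155.5]
240 102 [159.3 160.6 162.1 163.6]
260 113 [156.  159.9 160.7 161.3]
270 112 [157.1 160.1 160.6 161.2]
278 110 [156.6 160.  160.5 161.3]
```

View pics/sl.png

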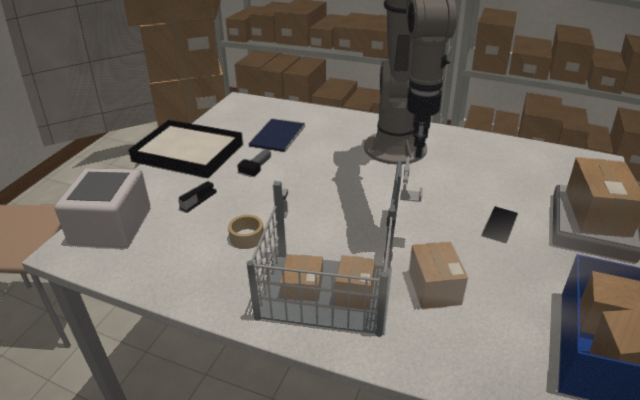

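The gate stands open, with its rail running from (385,270) to (405,160). The latch is level, the arm is clear, and everything else is where it was.

```bash
python3 -c "
from bench import manip
print(manip.sign_off())"
```

```text
the job is handed in; nothing more can be done
None
```

The gate is open and the job is handed in, at about 17 s of the 72 s allowed. No verdict came back.

- **Release:** I pressed the thumb pad down in steps of 0.7 mm or less until the force rose from about 1.3 N to 5.5 N, which was the rubber bump. I then drew the gate out by the lip. The pull reached about 5 N, and it stayed steady while the gate moved, so the bar was not caught.
- **Swing:** Once the bar was clear I let the latch drop and swung the gate round at about 0.5 rad/s. I then backed off the lip and lifted the fingers clear.
- **Last checks:**
  - The gate stands at about 1.6 rad and did not move between two readings.
  - The bar top is at about 160 mm and the pad at 154 mm, so the latch is level.
  - The force on the tool is near zero and the arm is about 100 mm above the gate.
  - The last scene picture shows the other things unmoved; I judged this by eye and did not measure it.

No check failed. The angle comes from depth points that spread from about 1.55 to 1.71 rad, well within the allowed 1.35 to 1.84. I viewed 8 pictures.

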